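# Lock the vial-decapping carriage with its knurled thumbscrew

### The job

Slide the blue carriage of the decapping fixture fully home against the rear stop, so that its slot passes round the screw, and then turn the knurled thumbscrew clockwise until its washer seats on the carriage and it is snug. Stop as soon as you feel the resistance rise clearly: do not force the screw, and leave the septa jar and the headspace vial where they stand.

Things in the scene. Friction and masses are not known exactly. Their poses are not given: they have to be found in the camera images.
- base: Fixed aluminium bed, 200 (x) x 100 (y) x 16 mm, fixed to the worktop. Origin: centre of the underside; its +x is the way the carriage slides home. Two grey guide rails along x: inner faces at y = +-27 mm, tops 25 mm above the underside. The thumbscrew's vertical axis is at x = +40 mm, y = 0.
- rear_stop (a point): Middle of the front face of the grey rear stop (86 mm wide in y, top 30 mm above the base's underside), at base x = +75 mm, 23 mm above the underside.
- carriage: Loose blue plate 130 (x) x 50 (y) x 8 mm, 0.2 kg, on the bed between the rails (2 mm play each side), x along the base's x. Origin: centre of the underside. Slot 14 mm wide from x = +15 mm to the open +x end. Home: its +x end touches the rear stop, origin at base x = +10 mm; it starts drawn back 25 to 40 mm from there.
- nest (a point): On the carriage: centre of the white vial nest, a block 30 x 30 mm, from 8 to 44 mm above the plate's underside, with a 14 mm hole in its top; the point is at carriage x = -47 mm, y = 0, 30 mm above the underside. Grip or push the nest to move the carriage.
- thumbscrew: Steel knurled thumbscrew, axis vertical, already threaded in. Origin: on the axis, on the flat underside of its 25 mm washer, which seats on the plate's top face (24 mm above the base's underside). Clockwise seen from above lowers it 2 mm per radian; it starts 2.4 to 5.4 mm above its seat. Friction holds it where it is left.
- knob_grip (a point): On the thumbscrew's axis, mid height of its knurled head (28 mm diameter, 12 mm up and down from here; 19 mm neck below), 27 mm above the thumbscrew's origin. The head turns the screw through a stiff cushion spring. Running free takes about 0.08 N m; after the washer bears, the torque climbs to 0.2 N m (snug) within half a radian and keeps rising; 0.4 N m is too much.
- septa_jar: Bystander: white jar with green lid, 39 mm diameter, 47 mm high, standing loose on the worktop. Origin: centre of the underside.
- headspace_vial: Bystander: tall capped glass vial, 23 mm diameter, 77 mm high, standing loose on the worktop. Origin: centre of the underside.
Not all that is in view belongs to the job. There is more than one size of the carriage; the job needs the largest.

How it is judged:
On the way, in this order (a step that is already met when the one before it is completed fails the run):
1. the carriage is home against the rear stop, the screw still loose (x of carriage in the frame of base above 0.007 m and contact force between thumbscrew and carriage below 5 N), for 0.2 s.
2. the thumbscrew bears on the carriage (contact force between thumbscrew and carriage above 10 N), for 0.2 s.
At the end, for the whole second after the job is handed in: the carriage is within 3 mm of the rear stop, at rest, and the released thumbscrew clamps it with more than 10 N (x of carriage in the frame of base above 0.007 m and contact force between thumbscrew and carriage above 10 N and linear speed of carriage below 0.01 m/s); the robot touches nothing.
It fails at once if the thumbscrew was overtightened: more than 60 N on the carriage (contact force between thumbscrew and carriage above 60 N).
It fails at once if the septa jar was moved more than 20 mm (distance of septa_jar from where it was at the start of the episode above 0.02 m).
It fails at once if the headspace vial was moved more than 20 mm (distance of headspace_vial from where it was at the start of the episode above 0.02 m).
It also fails if it takes over 72 s, if anything falls off the work surface, if the arm or the gripper's body presses on something with over 40 N, if the wrist force passes 120 N, or if a joint passes its speed limit or range.

### The arm

A 7-joint arm with a two-finger parallel gripper is mounted at the origin on a cart in front of the work surface, level with it; the furniture and walls round the work are solid. World frame = base frame: x ahead of the robot, y to its left, z up, the work surface at z = 0. Lengths are in m, angles in rad, forces in N, time in s.
With the tool pointing down it reaches from about 0.35 to 0.9 m from the base axis. Payload 19.9 kg.
Tool frame: the origin (TCP) lies midway between the tips of the shut fingers; the grasp point (between the pads) lies r.grasp_offset behind it (r.grasp_offset is the distance from the TCP to the grasp point, in m); z points along the fingers, y is the line along which they close (so a half turn about z gives the same grasp; the last joint's range is limited). The gripper opens to 94 mm and grips with 3 to 60 N. Pads are 16 mm wide; open, the fingers measure 119 mm over their backs; the gripper's body (75 mm by 177 mm) begins 78 mm behind the grasp point.
Start: joints at [1.248, 0.417, -0.01, 1.614, 0.005, 1.111, -0.053], TCP at [0.173, -0.601, 0.205] pointing down, gripper open.
Joint ranges: [-2.81, 2.81], [-0.39, 2.02], [-1.27, 1.25], [0.06, 2.57], [-1.19, 4.33], [0.19, 2], [-2.82, 2.82]. Speed limits (rad/s): [1.89, 1.89, 2.39, 2.39, 3.01, 3.01, 3.01].

### API

Orientations are given as a unit quaternion [x, y, z, w].
In Python, from rig import r gives the robot as it stands.
- The arm moves only by the shell command python3 -m handwheel 'ROWS' [OPENING] [FORCE]. ROWS is JSON, one flat list of numbers, 4 for each row, row after row: the shift along the world's x, y, z in cm, then the turn about the world's z in degrees. A call has 1 to 8 rows; each row shifts and turns the commanded pose from where the row before left it; what a row does not reach is not made up. A row lasts 1/8 s, in which the tool goes at most 62.5 mm and 10.7 degrees, less where a joint would pass 70% of its speed; a pose out of reach is approached as far as the arm can. A call with a gripper value outside its range is refused whole. OPENING is the closure, from 0 (fully open) to 1 (shut), set as the call begins (- or left out, the last holds). The fingers move at their own pace and stop on an object; FORCE is the grip in N (left out, the last holds). Time passes only in rows, so rows that do not move let the fingers close. It gives the time, the measured TCP pose, the force, the opening and the grip force at its end, in the units of the state.
- r.read_state(): the state, without advancing time (a new reading comes with each control period).
- r.read_camera(name): name is "scene" or "top" or "wrist"; returns a dict with "color" (384x512x3 uint8, red, green, blue), "z_map" (384x512 float32, m along the optical axis (not along the pixel's ray), 0 where there is no reading), "intrinsics" (3x3 intrinsics, pixels), "world_from_camera" (4x4, takes a point from camera to world coordinates). Camera axes: x right, y down, z forward; pixel columns grow to the right and rows downward; lengths in m; the calibration is good to about 2 mm. A picture is of the moment at which its call begins.
- r.sign_off(): hands the job in; it is judged then, once.
The state is a dict: "clock": time; "joints": joint angles; "qvel": joint speeds; "joint_torque": joint torques, N m; "tool_pos": TCP position; "tool_rot": TCP orientation; "wrist_force": force on the tool from outside, world axes, zero at the start; "torque": the same for the moment, N m; "width": opening from 0.0 (shut) to 1.0 (fully open); "grasp_force": force on a finger pad.
Only numpy, scipy, OpenCV 4.12 (cv2) and the standard library are available. Lean on these libraries where they do the work, as an engineer would, in place of code of your own. Each camera call takes 0.05 s, during which the arm holds its last target. There are 200 camera calls.

## Working session

There is one attempt and no reset: what is moved stays moved. The work goes in short steps, Python scripts to look and compute and a shell command to move; the robot and the scene stay as the last step left them, time stands still between calls to the robot, and variables do not carry over. Pictures are saved under pics/ and viewed, at most 10 in all, crops included, and the job is handed in when it is done.

```bash
ls; mkdir -p pics
python3 - <<'E'
from rig import r
import cv2,numpy as np
for n in("scene","top"):
    d=r.read_camera(n); cv2.imwrite(f"pics/{n}0.png",cv2.cvtColor(d["color"],cv2.COLOR_RGB2BGR)); np.savez(f"{n}0.npz",**d)
    print(n,d["intrinsics"].round(1).tolist(),d["world_from_camera"].round(3).tolist())
s=r.read_state();print(s,r.grasp_offset)
E
```

```text
pics
scene [[374.7, 0.0, 257.3], [0.0, 374.7, 188.2], [0.0, 0.0, 1.0]] [[-0.771, -0.361, 0.525, 0.096], [-0.636, 0.407, -0.655, 0.336], [0.023, -0.839, -0.543, 0.525], [0.0, 0.0, 0.0, 1.0]]
top [[395.4, 0.0, 253.0], [0.0, 395.4, 195.9], [0.0, 0.0, 1.0]] [[-0.004, -0.999, 0.055, 0.504], [-1.0, 0.004, -0.003, -0.207], [0.003, -0.055, -0.999, 0.994], [0.0, 0.0, 0.0, 1.0]]
{'clock': 0.1, 'joints': array([ 1.24852715,  0.4179072 , -0.01029887,  1.61409807,  0.00468792,
        1.11069968, -0.05300439]), 'qvel': array([-1.04234631e-03, -1.04801394e-03,  5.71048929e-05, -4.95388176e-04,
        5.17668123e-04, -1.72429421e-04,  3.24443199e-04]), 'joint_torque': array([ 7.99146856e-04, -8.52576256e+01,  6.39772005e-01, -4.26695681e+01,
       -4.88869194e-02,  1.62318751e-02,  1.20008635e-04]), 'tool_pos': array([ 0.17308238, -0.60020882,  0.20489896]), 'tool_rot': array([ 9.90162503e-01,  1.39921129e-01, -1.13620206e-04, -5.32228322e-04]), 'wrist_force': array([ 0.03869898, -0.0623128 , -0.21029506]), 'torque': array([-0.00251364,  0.01361508, -0.05593588]), 'grasp_force': 0.0, 'width': 1.0013385470451932} 0.0188
```

View pics/scene0.png

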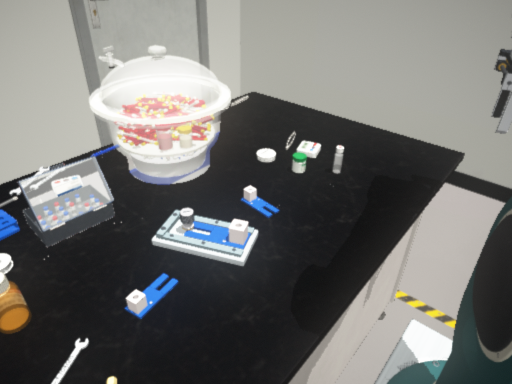

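View pics/top0.png

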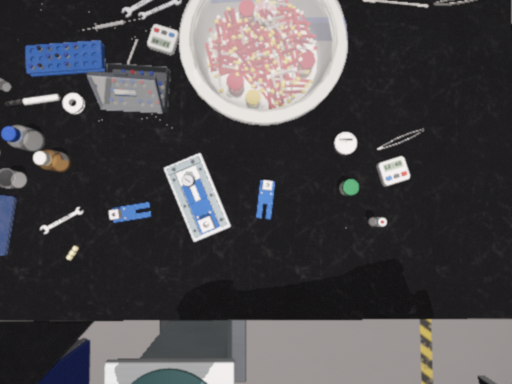

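The fixture is at top px (197,197), with its screw head at (188,180) and white nest at (206,225). Candidates for the carriage are blue plates at top px (200,205) in the fixture, (130,212) and (265,199). The last two are smaller and lie loose, so I choose the one in the fixture. The jar is at (349,187), the vial at (378,222), both well clear.

```bash
cat > h.py <<'E'
import numpy as np,cv2
def pts(d):
    K,T,z=d["intrinsics"],d["world_from_camera"],d["z_map"]
    v,u=np.mgrid[:z.shape[0],:z.shape[1]]
    p=np.stack([(u-K[0,2])/K[0,0]*z,(v-K[1,2])/K[1,1]*z,z],-1)
    return p@T[:3,:3].T+T[:3,3]
def ray(d,u,v,h):
    K,T=d["intrinsics"],d["world_from_camera"]
    q=T[:3,:3]@np.array([(u-K[0,2])/K[0,0],(v-K[1,2])/K[1,1],1]);c=T[:3,3]
    return c+q*(h-c[2])/q[2]
E
python3 - <<'E'
import numpy as np,cv2
from h import *
d=dict(np.load("top0.npz"));P=pts(d);c=d["color"]
roi=np.zeros(c.shape[:2],bool);roi[145:250,155:240]=1
m=roi&(P[...,2]>.008)&(d["z_map"]>0)
q=P[m][:,:2];rc=cv2.minAreaRect((q*1000).astype(np.float32));print("base",rc)
for a,lo,hi in(("tall",.05,.2),("nest?",.045,.07)):
    k=m&(P[...,2]>lo)&(P[...,2]<hi)
    n,l,s,ce=cv2.connectedComponentsWithStats(k.astype(np.uint8))
    for i in range(1,n):
        if s[i,4]>5: 
            w=P[l==i];print(a,s[i],ce[i].round(1),w.mean(0).round(4),np.median(w[:,2]).round(4),w[:,2].max().round(4))
            print(cv2.minAreaRect((w[:,:2]*1000).astype(np.float32)))
crop=cv2.cvtColor(c[145:250,150:245],cv2.COLOR_RGB2BGR);cv2.imwrite("pics/crop.png",cv2.resize(crop,None,fx=5.5,fy=5.5,interpolation=cv2.INTER_CUBIC))
E
```

```text
base ((561.2979736328125, -82.21026611328125), (200.17147827148438, 124.2151107788086), 22.02301025390625)
tall [182 174  13  13 125] [188.1 179.8] [ 0.5932 -0.0568  0.065 ] 0.0657 0.0704
((592.7889404296875, -56.05584716796875), (26.644344329833984, 27.247072219848633), 43.547119140625)
tall [199 216  16  16 141] [206.2 223.5] [ 0.4902 -0.0992  0.0599] 0.06 0.0643
((490.010986328125, -98.91072845458984), (29.757164001464844, 30.200969696044922), 22.35318946838379)
nest? [182 174  13  13 125] [188.2 179.9] [ 0.5931 -0.0569  0.0645] 0.0656 0.0693
((593.4627685546875, -56.27486038208008), (26.879438400268555, 27.993976593017578), 38.78401565551758)
nest? [199 216  16  16 148] [206.3 223.5] [ 0.4902 -0.0993  0.0593] 0.0599 0.0643
((489.99786376953125, -98.92089080810547), (29.804340362548828, 30.25676155090332), 22.625940322875977)
```

View pics/crop.png

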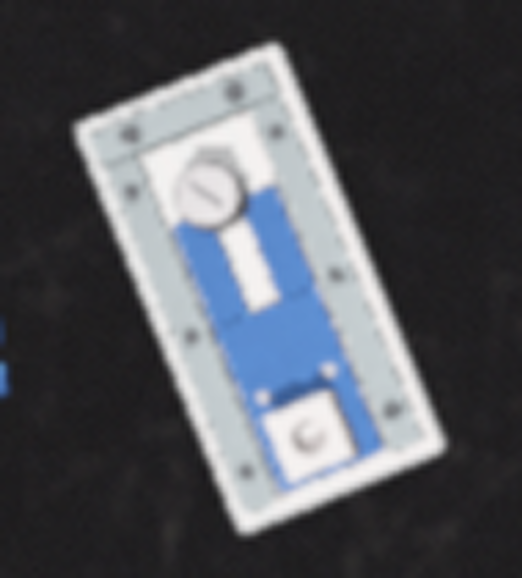

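The close crop confirms it. The largest carriage sits between the rails, its slot open toward the screw head at crop (210,190), with the nest at crop (310,435), about 34 mm short of home. Base yaw is about 22.4°. I'll move above the nest.

```bash
python3 -m handwheel '[3.2,5,0,0.8, 3.2,5,0,0.8, 3.2,5,0,0.8, 3.2,5,0,0.8, 3.2,5,0,0.8, 3.2,5,0,0.8, 3.2,5,0,0.8, 3.2,5,0,0.8]' 0.3 10; python3 -m handwheel '[3.05,5,-1,0, 3.05,5.1,-1,0, 0,0,0,0, 0,0,0,0, 0,0,0,0]'
python3 - <<'E'
from rig import r
import cv2,numpy as np
from h import *
s=r.read_state();print(s["joints"].round(3),s["tool_pos"],s["tool_rot"].round(4),s["width"])
d=r.read_camera("wrist");cv2.imwrite("pics/w1.png",cv2.cvtColor(d["color"],cv2.COLOR_RGB2BGR));np.savez("w1.npz",**d)
P=pts(d)
k=(P[...,2]>.05)&(P[...,2]<.08)&(d["z_map"]>0)
n,l,st,ce=cv2.connectedComponentsWithStats(k.astype(np.uint8))
for i in range(1,n):
    if st[i,4]>100:
        w=P[l==i];print(st[i],ce[i].round(),np.median(w[:,2]).round(4),w[:,2].max().round(4),cv2.minAreaRect((w[:,:2]*1000).astype(np.float32)))
E
```

```text
clock: 1.1
tool_pos: [0.4298, -0.1988, 0.2055]
tool_rot: [0.981, 0.195, -0.0, 0.0]
wrist_force: [0.8, -0.2, 0.2]
width: 0.701
grasp_force: 0.0
clock: 1.72
tool_pos: [0.4898, -0.1007, 0.1855]
tool_rot: [0.981, 0.194, -0.0, 0.0]
wrist_force: [0.2, -0.2, -0.3]
width: 0.696
grasp_force: 0.0
[ 0.492  0.239 -0.402  1.929  0.111  0.995 -1.141] [ 0.48976731 -0.1007075   0.18552514] [ 9.810e-01  1.941e-01 -1.000e-04  2.000e-04] 0.6962542519895544
[234  57  29  33 712] [248.  73.] 0.0663 0.0688 ((593.2653198242188, -53.82012176513672), (28.202810287475586, 28.119766235351562), 38.88828659057617)
[235 168  28  29 681] [249. 182.] 0.0603 0.0622 ((489.7299499511719, -96.42294311523438), (30.389453887939453, 29.582658767700195), 22.3466796875)
```

View pics/w1.png

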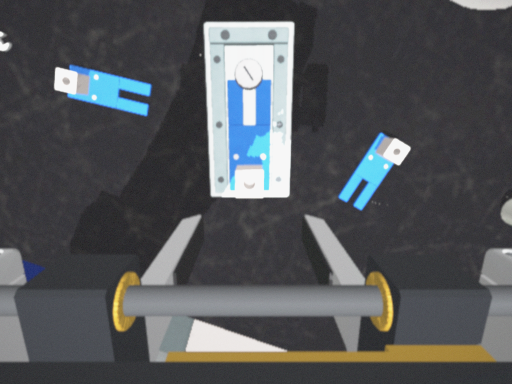

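The wrist view shows the nest at px (249,182), the screw head at (248,73), and the fingers clear on either side. Both cameras agree to about 2.5 mm, so I'll grip the nest.

```bash
python3 -m handwheel '[0,0.25,-4,0, 0,0,-4,0, 0,0,-3.5,0, 0,0,-2.5,0, 0,0,-1.3,0, 0,0,0,0]'; python3 -m handwheel '[0,0,0,0,0,0,0,0,0,0,0,0,0,0,0,0,0,0,0,0,0,0,0,0,0,0,0,0,0,0,0,0]' 0.9 12; python3 -m handwheel '[0.46,0.19,0,0, 0.46,0.19,0,0, 0.46,0.19,0,0, 0.46,0.19,0,0, 0.46,0.19,0,0, 0.46,0.19,0,0, 0,0,0,0, 0,0,0,0]'
```

```text
clock: 2.52
tool_pos: [0.4899, -0.0974, 0.0323]
tool_rot: [0.981, 0.195, -0.0, -0.0]
wrist_force: [0.1, 0.2, 0.1]
width: 0.701
grasp_force: 0.0
clock: 3.52
tool_pos: [0.4903, -0.097, 0.0327]
tool_rot: [0.981, 0.195, 0.0, 0.0]
wrist_force: [-1.2, -0.5, 6.5]
width: 0.319
grasp_force: 12.0
clock: 4.53
tool_pos: [0.5178, -0.0858, 0.0325]
tool_rot: [0.981, 0.195, -0.0, 0.0]
wrist_force: [-1.4, -1.6, 4.9]
width: 0.316
grasp_force: 12.0
```

```bash
python3 -m handwheel '[0.19,0.08,0,0, 0.19,0.08,0,0, 0,0,0,0]'; python3 -m handwheel '[0.14,0.06,0,0, 0,0,0,0]';python3 -m handwheel '[0.14,0.06,0,0, 0,0,0,0]'
```

```text
clock: 4.9
tool_pos: [0.521, -0.0844, 0.0325]
tool_rot: [0.981, 0.195, -0.001, 0.0]
wrist_force: [-6.6, -2.0, 8.9]
width: 0.319
grasp_force: 12.0
clock: 5.15
tool_pos: [0.5223, -0.0839, 0.0325]
tool_rot: [0.981, 0.195, -0.001, 0.0]
wrist_force: [-6.7, -2.7, 9.4]
width: 0.319
grasp_force: 12.0
clock: 5.4
tool_pos: [0.5235, -0.0834, 0.0325]
tool_rot: [0.981, 0.195, -0.001, 0.0]
wrist_force: [-8.1, -3.7, 11.0]
width: 0.319
grasp_force: 12.0
```

```bash
python3 -m handwheel '[-0.1,-0.04,0,0,0,0,0,0,0,0,0,0,0,0,0,0]' 0.3; python3 -m handwheel '[0,0,4,0,0,0,5,0,0,0,5,0,0,0,0,0,0,0,0,0]'
python3 - <<'E'
from rig import r
import cv2,numpy as np
from h import *
d=r.read_camera("wrist");cv2.imwrite("pics/w2.png",cv2.cvtColor(d["color"],cv2.COLOR_RGB2BGR)[:260])
P=pts(d);k=(P[...,2]>.05)&(P[...,2]<.08)&(d["z_map"]>0)
n,l,st,ce=cv2.connectedComponentsWithStats(k.astype(np.uint8));c=[]
for i in range(1,n):
    if st[i,4]>100:
        w=P[l==i];q=cv2.minAreaRect((w[:,:2]*1000).astype(np.float32));c.append(q[0]);print(st[i],np.median(w[:,2]).round(4),q)
print(np.hypot(*np.subtract(c[0],c[1])))
E
```

```text
clock: 5.9
tool_pos: [0.5234, -0.0831, 0.0324]
tool_rot: [0.981, 0.195, 0.0, -0.0]
wrist_force: [1.4, -0.1, 0.5]
width: 0.688
grasp_force: 0.0
clock: 6.52
tool_pos: [0.5231, -0.0833, 0.1719]
tool_rot: [0.981, 0.195, -0.0, -0.0]
wrist_force: [-0.6, -0.9, 0.4]
width: 0.7
grasp_force: 0.0
[238  97  29  31 660] 0.0664 ((593.43505859375, -53.845428466796875), (28.395742416381836, 27.02183723449707), 67.9399185180664)
[239 172  29  30 738] 0.0603 ((522.98681640625, -84.01217651367188), (30.098825454711914, 29.75328254699707), 22.586502075195312)
76.63541945492496
```

View pics/w2.png

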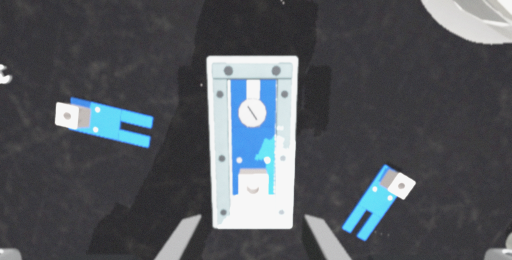

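The carriage is home: nest to screw is 76.6 mm against 77 mm nominal, and px (253,182) and (252,112) show the slot round the screw. Next I'll go to the knob.

```bash
python3 -m handwheel '[3.5,1.5,0,0, 3.53,1.45,0,0, 0,0,-4,0, 0,0,-4,0, 0,0,-3,0, 0,0,-1.5,0, 0,0,-1,0, 0,0,0,0]'; python3 -m handwheel '[0,0,0,0,0,0,0,0,0,0,0,0,0,0,0,0,0,0,0,0,0,0,0,0,0,0,0,0,0,0,0,0]' 0.95 25; python3 -c '
from rig import r
s=r.read_state();print(s["torque"],s["joints"].round(2))'
```

```text
clock: 7.58
tool_pos: [0.5937, -0.0537, 0.0373]
tool_rot: [0.981, 0.195, -0.0, -0.0]
wrist_force: [-0.4, 0.2, -0.1]
width: 0.698
grasp_force: 0.0
clock: 8.57
tool_pos: [0.5937, -0.0536, 0.0375]
tool_rot: [0.981, 0.195, 0.0, -0.0]
wrist_force: [-2.3, 2.0, 4.6]
width: 0.287
grasp_force: 25.0
[ 0.54301632  0.49498528 -0.02466143] [ 0.31  0.6  -0.36  1.8   0.28  0.79 -1.36]
```

```bash
cat > t.py <<'E'
from rig import r
s=r.read_state();print("TORQ",s["torque"].round(3),"q7",s["joints"][6].round(3))
E
python3 -m handwheel '[0,0,-0.02,-5, 0,0,-0.02,-5, 0,0,-0.02,-5, 0,0,-0.02,-5]'; python3 t.py;python3 -m handwheel '[0,0,-0.02,-5, 0,0,-0.02,-5, 0,0,-0.02,-5, 0,0,-0.02,-5]'; python3 t.py
```

```text
clock: 9.07
tool_pos: [0.5938, -0.0538, 0.0368]
tool_rot: [1.0, 0.02, 0.0, 0.0]
wrist_force: [-2.9, 1.5, 6.9]
width: 0.291
grasp_force: 25.0
TORQ [0.274 0.624 0.026] q7 -1.664
clock: 9.57
tool_pos: [0.5938, -0.054, 0.0361]
tool_rot: [0.988, -0.154, 0.0, 0.0]
wrist_force: [-2.8, 0.6, 8.1]
width: 0.288
grasp_force: 25.0
TORQ [0.09  0.802 0.042] q7 -1.96
```

```bash
python3 -m handwheel '[0,0,-0.015,-5, 0,0,-0.015,-5, 0,0,-0.015,-5, 0,0,0,0]'; python3 t.py;python3 -m handwheel '[0,0,-0.015,-5, 0,0,-0.015,-5, 0,0,-0.015,-5, 0,0,0,0]'; python3 t.py
```

```text
clock: 10.07
tool_pos: [0.5936, -0.0541, 0.0356]
tool_rot: [0.96, -0.281, 0.0, 0.0]
wrist_force: [-2.3, -0.4, 6.7]
width: 0.292
grasp_force: 25.0
TORQ [-0.069  0.789  0.051] q7 -2.18
clock: 10.58
tool_pos: [0.5935, -0.0542, 0.0351]
tool_rot: [0.915, -0.404, -0.0, 0.0]
wrist_force: [-3.4, -0.7, 7.0]
width: 0.293
grasp_force: 25.0
TORQ [-0.173  0.919  0.028] q7 -2.401
```

Joint 7 is nearing its limit, so I'll regrip: open, turn back 80°, close.

```bash
python3 -m handwheel '[0,0,0,0,0,0,0,0,0,0,0,0,0,0,0,0,0,0,0,0]' 0.3; python3 -m handwheel '[0,0,0,10,0,0,0,10,0,0,0,10,0,0,0,10,0,0,0,10,0,0,0,10,0,0,0,10,0,0,0,10]'; python3 -m handwheel '[0,0,0,0,0,0,0,0]'; python3 t.py;  python3 -m handwheel '[0,0,0,0,0,0,0,0,0,0,0,0,0,0,0,0,0,0,0,0,0,0,0,0,0,0,0,0,0,0,0,0]' 0.95 25;python3 t.py
```

```text
clock: 11.2
tool_pos: [0.5937, -0.0537, 0.0349]
tool_rot: [0.915, -0.403, 0.0, -0.0]
wrist_force: [-0.6, -0.0, -0.1]
width: 0.697
grasp_force: 0.0
clock: 12.2
tool_pos: [0.5937, -0.0538, 0.0349]
tool_rot: [0.959, 0.282, -0.0, 0.0]
wrist_force: [-0.1, 0.1, -0.1]
width: 0.702
grasp_force: 0.0
clock: 12.45
tool_pos: [0.5937, -0.0538, 0.0349]
tool_rot: [0.961, 0.278, -0.0, -0.0]
wrist_force: [-0.9, 0.7, 0.9]
width: 0.694
grasp_force: 0.0
TORQ [-0.067 -0.022 -0.004] q7 -1.222
clock: 13.45
tool_pos: [0.5936, -0.0535, 0.0349]
tool_rot: [0.96, 0.28, -0.0, -0.0]
wrist_force: [-2.8, 2.5, 2.0]
width: 0.291
grasp_force: 25.0
TORQ [ 0.661  0.518 -0.012] q7 -1.219
```

```bash
python3 -m handwheel '[0,0,-0.015,-5,  0,0,-0.015,-5, 0,0,0,0]'; python3 t.py;python3 -m handwheel '[0,0,-0.015,-5, 0,0,0,0]'; python3 t.py
```

```text
clock: 13.82
tool_pos: [0.5937, -0.0536, 0.0347]
tool_rot: [0.981, 0.195, -0.0, 0.0]
wrist_force: [-2.5, 2.5, 2.7]
width: 0.289
grasp_force: 25.0
TORQ [0.487 0.562 0.074] q7 -1.367
clock: 14.08
tool_pos: [0.5937, -0.0536, 0.0345]
tool_rot: [0.988, 0.153, -0.0, 0.0]
wrist_force: [-2.9, 2.2, 2.5]
width: 0.288
grasp_force: 25.0
TORQ [0.533 0.598 0.093] q7 -1.439
```

```bash
m(){ grep -E 'force' ; python3 t.py; }; python3 -m handwheel '[0,0,-0.015,-5, 0,0,0,0]'|m; python3 -m handwheel '[0,0,-0.015,-5, 0,0,0,0]'|m
```

```text
wrist_force: [-2.5, 2.9, 2.5]
grasp_force: 25.0
TORQ [0.511 0.606 0.046] q7 -1.513
wrist_force: [-2.5, 1.9, 4.8]
grasp_force: 25.0
TORQ [0.496 0.711 0.073] q7 -1.586
```

```bash
m(){ grep -E 'force' ; python3 t.py; }; python3 -m handwheel '[0,0,-0.015,-5, 0,0,0,0]'|m; python3 -m handwheel '[0,0,0,0]'|m
```

```text
wrist_force: [-2.5, 1.2, 5.6]
grasp_force: 25.0
TORQ [0.439 0.796 0.091] q7 -1.66
wrist_force: [-2.9, 1.9, 5.7]
grasp_force: 25.0
TORQ [0.431 0.806 0.093] q7 -1.659
```

```bash
m(){ grep -E 'st_force' ; python3 t.py; }; python3 -m handwheel '[0,0,-0.015,-5, 0,0,0,0]'|m; python3 -m handwheel '[0,0,-0.01,-4, 0,0,0,0]'|m
```

```text
wrist_force: [-3.8, 1.3, 6.8]
TORQ [0.394 0.936 0.143] q7 -1.734
wrist_force: [-3.9, 2.3, 8.5]
TORQ [0.375 0.985 0.138] q7 -1.793
```

```bash
m(){ grep -E 'st_force' ; python3 t.py; }; python3 -m handwheel '[0,0,-0.01,-4, 0,0,0,0]'|m
```

```text
wrist_force: [-4.3, 2.1, 8.7]
TORQ [0.325 1.119 0.186] q7 -1.852
```

```bash
m(){ grep -E 'st_force' ; python3 t.py; }; python3 -m handwheel '[0,0,0,-3, 0,0,0,0,0,0,0,0]'|m
```

```text
wrist_force: [-4.5, 1.2, 8.7]
TORQ [0.304 1.091 0.183] q7 -1.895
```

```bash
m(){ grep -E 'st_force' ; python3 t.py; }; python3 -m handwheel '[0,0,0,-4, 0,0,0,0,0,0,0,0]'|m
```

```text
wrist_force: [-5.1, 1.0, 7.9]
TORQ [0.318 1.068 0.163] q7 -1.954
```

```bash
cat > a.py <<'E'
from rig import r
import numpy as np
L=[]
for i in range(8): r.read_camera("wrist");L.append(r.read_state()["torque"][2])
print("avg",np.mean(L).round(3),np.std(L).round(3),r.read_state()["clock"])
E
python3 a.py; python3 -m handwheel '[0,0,0,-4, 0,0,0,0]'>/dev/null; python3 a.py
```

```text
avg 0.181 0.043 16.85
avg 0.201 0.02 17.5
```

Averaged torque is 0.20 N m, up clearly from about 0.07 running free, so it's snug. Releasing.

```bash
python3 -m handwheel '[0,0,0,0,0,0,0,0,0,0,0,0,0,0,0,0,0,0,0,0]' 0.3; python3 -m handwheel '[0,0,3,0,0,0,5,0,0,0,5,0,0,0,0,0,0,0,0,0,0,0,0,0]'
python3 - <<'E'
from rig import r
import cv2,numpy as np
from h import *
d=r.read_camera("top");cv2.imwrite("pics/top_end.png",cv2.cvtColor(d["color"],cv2.COLOR_RGB2BGR))
d=r.read_camera("wrist");cv2.imwrite("pics/w3.png",cv2.cvtColor(d["color"],cv2.COLOR_RGB2BGR)[:260])
P=pts(d);k=(P[...,2]>.05)&(P[...,2]<.08)&(d["z_map"]>0)
n,l,st,ce=cv2.connectedComponentsWithStats(k.astype(np.uint8))
for i in range(1,n):
    if st[i,4]>100:
        w=P[l==i];print(st[i],np.median(w[:,2]).round(4),cv2.minAreaRect((w[:,:2]*1000).astype(np.float32)))
E
```

```text
clock: 18.12
tool_pos: [0.5937, -0.0537, 0.0337]
tool_rot: [0.982, -0.186, -0.0, -0.0]
wrist_force: [-0.5, -0.1, -0.9]
width: 0.697
grasp_force: 0.0
clock: 18.88
tool_pos: [0.5931, -0.0537, 0.1625]
tool_rot: [0.982, -0.187, -0.001, 0.0]
wrist_force: [0.8, -0.8, -0.4]
width: 0.697
grasp_force: 0.0
[   0    9  125   89 3910] 0.0666 ((766.6348876953125, 72.67790222167969), (28.5603084564209, 134.11378479003906), 5.048593044281006)
[239 174  28  29 634] 0.0627 ((593.7644653320312, -54.05399703979492), (28.42167854309082, 27.95728302001953), 36.69240188598633)
[283 219  24  38 403] 0.0601 ((522.4761962890625, -82.94410705566406), (30.898643493652344, 27.184297561645508), 23.36041831970215)
```

View pics/w3.png

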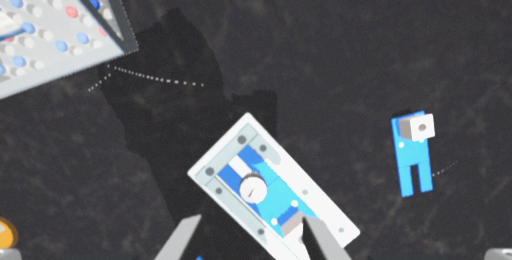

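The carriage is home, with the head at px (253,188) and the plate end against the stop. The head has dropped 3.7 mm and its top is at 62.7 mm, where 63 mm is seated. Everything is released and clear, so I'm handing in.

```bash
python3 -c '
from rig import r
print(r.sign_off())'
```

```text
the job is handed in; nothing more can be done
None
```

The job is handed in: the carriage is home against the rear stop and the thumbscrew is seated and snug at about 0.20 N m. I had no direct reading of the clamping force, and the arm stayed well away from the jar and vial.

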